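# Put the basting jars and wands away

## Task

The washing-up is dry: first stand every basting jar on the towel upright in the wooden tray slot of its lid's colour, then take the wand of the same colour from the drying rack and put it stem first through the hole in that jar's lid, all the way down until its flange lies on the lid. A wand whose jar is not there stays in the rack. Leave the butter dish, the butter jar and the sugar tin where they are.

Things in the scene. Friction and masses are not known exactly. Their poses are not given: they have to be found in the camera images.
- tray: Fixed brown wooden board, 370 x 100 x 10 mm, long along its x axis, flat on the counter to the left or right of the towel, carrying the four slots in a row. Origin: centre of its underside.
- slot_red: Fixed square wooden slot on the tray, marked red by a red inlay on its floor and red strips on two of its walls; inner width 70 x 70 mm, walls 5 mm thick and 40 mm high. Origin: centre of its inner floor (14 mm above the counter), z up, x along the row of slots (86 mm apart). The jar with the red lid belongs here.
- slot_yellow: Fixed square wooden slot on the tray, marked yellow by a yellow inlay on its floor and yellow strips on two of its walls; inner width 70 x 70 mm, walls 5 mm thick and 40 mm high. Origin: centre of its inner floor (14 mm above the counter), z up, x along the row of slots (86 mm apart). The jar with the yellow lid belongs here.
- slot_green: Fixed square wooden slot on the tray, marked green by a green inlay on its floor and green strips on two of its walls; inner width 70 x 70 mm, walls 5 mm thick and 40 mm high. Origin: centre of its inner floor (14 mm above the counter), z up, x along the row of slots (86 mm apart). The jar with the green lid belongs here.
- slot_blue: Fixed square wooden slot on the tray, marked blue by a blue inlay on its floor and blue strips on two of its walls; inner width 70 x 70 mm, walls 5 mm thick and 40 mm high. Origin: centre of its inner floor (14 mm above the counter), z up, x along the row of slots (86 mm apart). The jar with the blue lid belongs here.
- jar_red: Loose round glass jar standing on the counter, with a red screwed-on lid: glass 56 mm diameter, 76 mm high; lid 58 mm diameter, 16 mm high, its flat top 92 mm above the jar's bottom; about 0.3 kg, mostly in its thick bottom. A 20 mm hole in the lid's middle opens into the empty jar. Origin: centre of the jar's underside, z up towards the lid. May be absent.
- jar_yellow: Loose round glass jar standing on the counter, with a yellow screwed-on lid: glass 56 mm diameter, 76 mm high; lid 58 mm diameter, 16 mm high, its flat top 92 mm above the jar's bottom; about 0.3 kg, mostly in its thick bottom. A 20 mm hole in the lid's middle opens into the empty jar. Origin: centre of the jar's underside, z up towards the lid. May be absent.
- jar_green: Loose round glass jar standing on the counter, with a green screwed-on lid: glass 56 mm diameter, 76 mm high; lid 58 mm diameter, 16 mm high, its flat top 92 mm above the jar's bottom; about 0.3 kg, mostly in its thick bottom. A 20 mm hole in the lid's middle opens into the empty jar. Origin: centre of the jar's underside, z up towards the lid. May be absent.
- jar_blue: Loose round glass jar standing on the counter, with a blue screwed-on lid: glass 56 mm diameter, 76 mm high; lid 58 mm diameter, 16 mm high, its flat top 92 mm above the jar's bottom; about 0.3 kg, mostly in its thick bottom. A 20 mm hole in the lid's middle opens into the empty jar. Origin: centre of the jar's underside, z up towards the lid. May be absent.
- rack: Fixed light-wood drying rack on the towel's other side from the tray: a plate 270 x 70 x 12 mm, top 90 mm above the counter, on two end panels, long along its x axis; four 20 mm through holes along the middle of the plate, 65 mm apart, in which the wands hang. Origin: centre of its underside on the counter.
- wand_red: Loose basting wand, red, 60 g, hanging upright in a rack hole by its flange (30 mm diameter, 5 mm thick). Above the flange a round grip, 24 mm diameter, top 40 mm above the flange's underside; below it a stiff 13 mm stem, 75 mm long, its last 8 mm tapering to 7 mm. Origin: centre of the flange's underside, z up to the grip; seated in the red jar's lid it is 92 mm above the jar's origin.
- wand_yellow: Loose basting wand, yellow, 60 g, hanging upright in a rack hole by its flange (30 mm diameter, 5 mm thick). Above the flange a round grip, 24 mm diameter, top 40 mm above the flange's underside; below it a stiff 13 mm stem, 75 mm long, its last 8 mm tapering to 7 mm. Origin: centre of the flange's underside, z up to the grip; seated in the yellow jar's lid it is 92 mm above the jar's origin.
- wand_green: Loose basting wand, green, 60 g, hanging upright in a rack hole by its flange (30 mm diameter, 5 mm thick). Above the flange a round grip, 24 mm diameter, top 40 mm above the flange's underside; below it a stiff 13 mm stem, 75 mm long, its last 8 mm tapering to 7 mm. Origin: centre of the flange's underside, z up to the grip; seated in the green jar's lid it is 92 mm above the jar's origin.
- wand_blue: Loose basting wand, blue, 60 g, hanging upright in a rack hole by its flange (30 mm diameter, 5 mm thick). Above the flange a round grip, 24 mm diameter, top 40 mm above the flange's underside; below it a stiff 13 mm stem, 75 mm long, its last 8 mm tapering to 7 mm. Origin: centre of the flange's underside, z up to the grip; seated in the blue jar's lid it is 92 mm above the jar's origin.
- butter_dish: Bystander: blue covered butter dish, 100 x 170 x 54 mm, loose. Origin: centre of its underside.
- butter_jar: Bystander: glass preserving jar with yellow butter in it, 84 mm diameter, 100 mm high, loose. Origin: centre of its underside.
- sugar_tin: Bystander: white ceramic tin with steel lid, 94 mm diameter, 82 mm high, loose. Origin: centre of its underside.
Not all that is in view belongs to the job. Several things have the shape of the wand_green; the one meant has the colours described above.

How it is judged:
On the way:
1. every jar that is there stands flat and upright in the slot of its colour (horizontal distance between jar_red and slot_red below 0.012 m and z of jar_red in the frame of slot_red between -0.004 and 0.004 m and angle between each of jar_red, jar_yellow, jar_green, jar_blue's own z axis and vertical below 0.1 rad and horizontal distance between jar_yellow and slot_yellow below 0.012 m and z of jar_yellow in the frame of slot_yellow between -0.004 and 0.004 m and horizontal distance between jar_green and slot_green below 0.012 m and z of jar_green in the frame of slot_green between -0.004 and 0.004 m and horizontal distance between jar_blue and slot_blue below 0.012 m and z of jar_blue in the frame of slot_blue between -0.004 and 0.004 m), for 0.2 s.
At the end, for the whole second after the job is handed in: Each jar present: upright on the floor of its colour's slot (12 mm of centre, 4 mm of floor), its colour's wand through the lid (flange within 4 mm of the lid, 8 mm of the axis, 0.12 rad upright). Spare wand within 20 mm of its start, bystanders within 30 mm; all at rest, released (all of step 1 and horizontal distance between wand_red and jar_red below 0.008 m and z of wand_red in the frame of jar_red between 0.088 and 0.096 m and angle between each of wand_red, wand_yellow, wand_green, wand_blue's own z axis and vertical below 0.12 rad and linear speed of each of jar_red, wand_red, jar_yellow, wand_yellow, jar_green, wand_green, jar_blue, wand_blue below 0.03 m/s and horizontal distance between wand_yellow and jar_yellow below 0.008 m and z of wand_yellow in the frame of jar_yellow between 0.088 and 0.096 m and horizontal distance between wand_green and jar_green below 0.008 m and z of wand_green in the frame of jar_green between 0.088 and 0.096 m and horizontal distance between wand_blue and jar_blue below 0.008 m and z of wand_blue in the frame of jar_blue between 0.088 and 0.096 m and ((horizontal distance between wand_red and slot_red below 0.022 m and z of wand_red in the frame of slot_red above 0.085 m) or distance of wand_red from where it was at the start of the episode below 0.02 m) and ((horizontal distance between wand_yellow and slot_yellow below 0.022 m and z of wand_yellow in the frame of slot_yellow above 0.085 m) or distance of wand_yellow from where it was at the start of the episode below 0.02 m) and ((horizontal distance between wand_green and slot_green below 0.022 m and z of wand_green in the frame of slot_green above 0.085 m) or distance of wand_green from where it was at the start of the episode below 0.02 m) and ((horizontal distance between wand_blue and slot_blue below 0.022 m and z of wand_blue in the frame of slot_blue above 0.085 m) or distance of wand_blue from where it was at the start of the episode below 0.02 m) and distance of each of butter_dish, butter_jar, sugar_tin from where it was at the start of the episode below 0.03 m); the robot touches nothing.
It fails at once if the butter dish is pushed from its place (distance of butter_dish from where it was at the start of the episode above 0.03 m).
It fails at once if the butter jar is pushed from its place (distance of butter_jar from where it was at the start of the episode above 0.03 m).
It fails at once if the sugar tin is pushed from its place (distance of sugar_tin from where it was at the start of the episode above 0.03 m).
Of jar_red, jar_yellow, jar_green, jar_blue only 3 to 4 are there at a start; the rules pass over those that are not, and their reading is None.
At some moment in a run one of jar_red, jar_yellow, jar_green, jar_blue may be knocked a few centimetres aside while the robot is not near it.
It also fails if it takes over 210 s, if anything falls off the work surface, if the arm or the gripper's body presses on something with over 40 N, if the wrist force passes 120 N, or if a joint passes its speed limit or range.

## Robot

A 6-joint arm with a two-finger parallel gripper is mounted at the origin on the work surface. World frame = base frame: x ahead of the robot, y to its left, z up, the work surface at z = 0. Lengths are in m, angles in rad, forces in N, time in s.
With the tool pointing down it reaches from about 0.425 to 0.95 m from the base axis. Payload 3.5 kg.
Tool frame: the origin (TCP) lies at the very end of the fingers, on their centre line; the grasp point (between the pads) lies 19 mm behind it; z points along the fingers, y is the line along which they close (so a half turn about z gives the same grasp; the last joint's range is limited). The gripper opens to 85 mm and grips with 20 to 120 N. Pads are 22 mm wide; open, the fingers measure 114 mm over their backs; the gripper's body (76 mm by 85 mm) begins 54 mm behind the grasp point. The pads swing forward as they close: fully open they stand 13 mm farther back than shut.
Start: joints at [-1.392, 0.286, 1.577, -0, 1.279, -0.15], TCP at [0.218, -0.639, 0.231] pointing down, gripper open.
Joint ranges: [-2.77, 2.77], [-0.9, 2.22], [0.21, 2.48], [-1.53, 4.67], [0.24, 2.81], [-2.84, 2.84]. Speed limits (rad/s): [2.79, 2.79, 3.14, 3.14, 3.14, 3.14].

## Interface

Orientations are given as a rotation vector (axis times angle).
In Python, from workcell import movep, move_linear, move_j, move_gripper, pause, solve_ik, read_camera, Unreachable, finish_job, current_t, current_joints, current_dq, current_tau, current_ee_pos, current_eef_rot, current_wrist_force, current_torque, current_finger_gap, current_grasp_force gives the robot as it stands. Calls block until the motion is done:
- movep(position, orientation): joint-space move of the TCP to a pose.
- move_linear(position, speed=0.15, rot=None, guard=None): straight line of the TCP; rot=None keeps the orientation; speed is the mean speed in m/s. With guard (N) it stops when the force on the tool has changed by that much, and returns True; else False.
- move_j(angles): joint-space move.
- move_gripper(opening, effort=None): finger opening in m; effort is the grip in N (None keeps the last); returns when the fingers have stopped.
- pause(seconds).
- solve_ik(position, orientation): joint angles nearest the present ones, or None.
- read_camera(name): name is "side" or "top" or "wrist"; returns a dict with "pixels" (420x560x3 uint8, red, green, blue), "camera_matrix" (3x3 intrinsics, pixels), "world_to_cam" (4x4, takes a point from world to camera coordinates). Camera axes: x right, y down, z forward; pixel columns grow to the right and rows downward; lengths in m; the calibration is good to about 2 mm. A picture is of the moment at which its call begins. There is no depth.
A pose or a line that the arm cannot do raises Unreachable and nothing moves.
- finish_job(): hands the job in; it is judged then, once.
Readings, each from a call of its own:
- current_t(): time.
- current_joints(): joint angles.
- current_dq(): joint speeds.
- current_tau(): joint torques, N m.
- current_ee_pos(): TCP position.
- current_eef_rot(): TCP orientation.
- current_wrist_force(): force on the tool from outside, world axes, zero at the start.
- current_torque(): the same for the moment, N m.
- current_finger_gap(): finger opening in m.
- current_grasp_force(): force on a finger pad.
Only numpy, scipy, OpenCV 4.12 (cv2) and the standard library are available. Lean on these libraries where they do the work, as an engineer would, in place of code of your own. Each camera call takes 0.05 s, during which the arm holds its last target. There are 200 camera calls.

## Working session

There is one attempt and no reset: what is moved stays moved. The work goes in short steps, each a Python script; the robot and the scene stay as the last script left them, time stands still between calls to the robot, and variables do not carry over. Pictures are saved under pics/ and viewed, at most 14 in all, crops included, and the job is handed in when it is done.

```bash
mkdir -p pics; ls; python3 - <<'E'
from workcell import *
import cv2,numpy as np
np.set_printoptions(precision=4,suppress=True)
for n in ("top","side"):
    c=read_camera(n); cv2.imwrite(f"pics/{n}0.png",cv2.resize(c["pixels"][:,:,::-1],None,fx=1.42,fy=1.42,interpolation=cv2.INTER_CUBIC)); print(n,c["camera_matrix"],c["world_to_cam"])
print(current_t(),current_ee_pos(),current_eef_rot())
E
```

```text
pics
top [[393.2004   0.     275.6854]
 [  0.     393.2004 210.7679]
 [  0.       0.       1.    ]] [[ 0.0241 -0.9996 -0.0133 -0.0387]
 [-0.9872 -0.0217 -0.1583  0.5994]
 [ 0.158   0.0169 -0.9873  0.8746]
 [ 0.      0.      0.      1.    ]]
side [[389.9327   0.     284.7724]
 [  0.     389.9327 209.2332]
 [  0.       0.       1.    ]] [[ 0.8225 -0.5684 -0.0181 -0.4974]
 [-0.4415 -0.6182 -0.6503  0.3065]
 [ 0.3585  0.5429 -0.7595  0.7441]
 [ 0.      0.      0.      1.    ]]
0.1 [ 0.2179 -0.6382  0.2301] [-3.0971 -0.5138  0.    ]
```

View pics/top0.png

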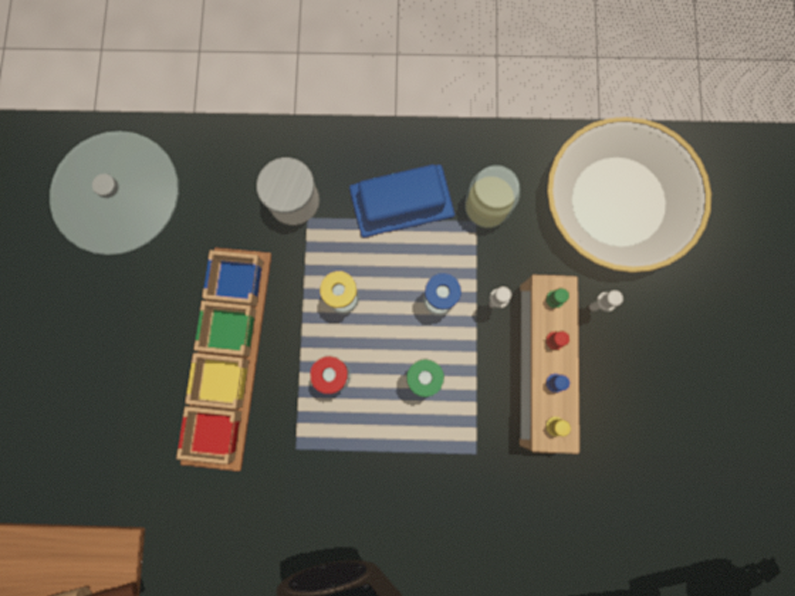

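View pics/side0.png

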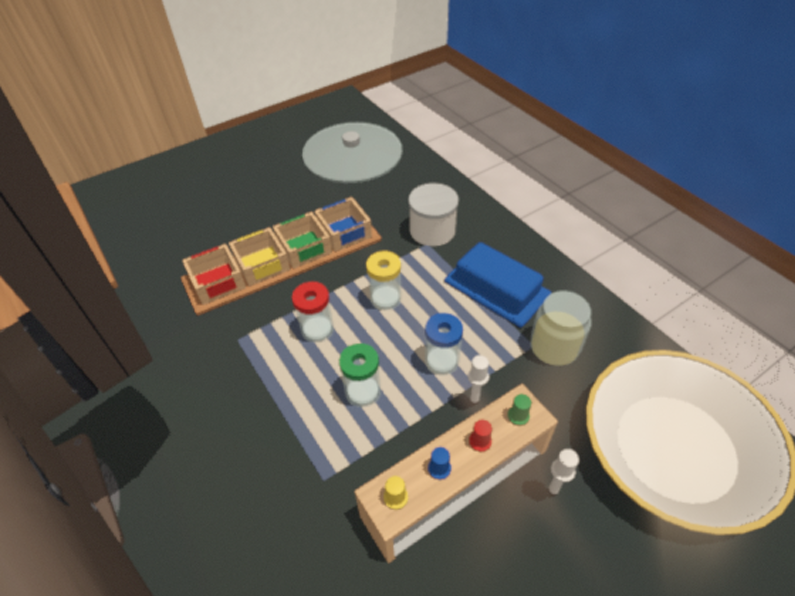

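Four jars are there (holes at about 338,290 yellow; 443,292 blue; 329,375 red; 425,378 green in the top view). The tray is at left, with slots B, G, Y, R from top to bottom. The rack at right holds wands G, R, B, Y. The two white wands at (501,297) and (612,300) are decoys.

```bash
cat > h.py <<'E'
from workcell import *
import cv2, numpy as np
np.set_printoptions(precision=4,suppress=True)
HUE={'red':[(0,8),(172,180)],'yellow':[(20,35)],'green':[(50,85)],'blue':[(105,125)]}
def mask(px,col):
    h=cv2.cvtColor(px,cv2.COLOR_RGB2HSV); m=0
    for a,b in HUE[col]: m=m|cv2.inRange(h,(a,130,50),(b,255,255))
    return m
def blobs(px,col,amin=25):
    """list of (centroid, area, hole centroid or None, contour)"""
    cs,hi=cv2.findContours(mask(px,col),cv2.RETR_CCOMP,cv2.CHAIN_APPROX_NONE); out=[]
    for i,c in enumerate(cs):
        if hi[0][i][3]>=0 or len(c)<6: continue
        M=cv2.moments(c)
        if M['m00']<amin: continue
        hole=None; j=hi[0][i][2]; best=8
        while j>=0:
            K=cv2.moments(cs[j])
            if K['m00']>best: best=K['m00']; hole=(K['m10']/best,K['m01']/best)
            j=hi[0][j][0]
        out.append((np.array([M['m10'],M['m01']])/M['m00'],M['m00'],hole,c))
    return out
def ray(c,uv):
    R=c['world_to_cam'][:3,:3];t=c['world_to_cam'][:3,3]
    d=R.T@np.linalg.solve(c['camera_matrix'],[uv[0],uv[1],1.]); return -R.T@t,d/np.linalg.norm(d)
def onplane(c,uv,z):
    o,d=ray(c,uv); return o+d*(z-o[2])/d[2]
def tri(rs):
    A=0;b=0
    for o,d in rs:
        P=np.eye(3)-np.outer(d,d);A=A+P;b=b+P@o
    X=np.linalg.solve(A,b); return X,[float(np.linalg.norm(np.cross(X-o,d))) for o,d in rs]
def proj(c,X):
    p=c['camera_matrix']@(c['world_to_cam'][:3,:3]@X+c['world_to_cam'][:3,3]); return p[:2]/p[2]
E
python3 - <<'E'
from h import *
T=read_camera('top');S=read_camera('side')
for col in HUE:
    bt=blobs(T['pixels'],col);bs=blobs(S['pixels'],col)
    print(col)
    for n,b,c in (('t',bt,T),('s',bs,S)):
        for x in b: print('  ',n,x[0],x[1],x[2],onplane(c,x[0],.1)[:2])
    ht=[x for x in bt if x[2]];hs=[x for x in bs if x[2]]
    for a in ht:
        for b in hs: print('  hole',*tri([ray(T,a[2]),ray(S,b[2])]))
E
```

```text
red
   t [127.9529 304.5   ] 46.0 None [0.3819 0.2853]
   t [150.8888 305.6044] 757.0 None [0.3808 0.2358]
   t [230.9724 263.8259] 490.0 (231.31641285956005, 263.3925549915397) [0.4733 0.0682]
   t [392.1974 238.974 ] 141.0 None [ 0.5352 -0.2808]
   s [338.4517 306.7407] 252.0 None [ 0.5339 -0.2774]
   s [218.2039 208.9727] 445.5 (218.37398373983737, 209.16260162601625) [0.4671 0.058 ]
   s [155.405  202.3743] 146.5 None [0.3602 0.1586]
   s [150.6204 193.1361] 191.0 None [0.3623 0.1922]
  hole [0.4731 0.0701 0.0843] [0.0015664742817382178, 0.0015664742817381335]
yellow
   t [392.4153 300.4249] 156.5 None [ 0.4044 -0.2783]
   t [134.36   265.8133] 50.0 None [0.464  0.2781]
   t [156.522  268.1096] 751.0 None [0.4602 0.2295]
   t [236.6381 203.7239] 384.5 (238.0188034188034, 203.92820512820512) [0.6057 0.0612]
   s [278.0035 346.9729] 289.0 None [ 0.4025 -0.2756]
   s [552.5486 337.2167] 223.0 None [ 0.7956 -0.5307]
   s [426.9953 325.5881] 106.0 None [ 0.6374 -0.3941]
   s [269.5706 186.5676] 383.5 (270.1626016260162, 187.08943089430892) [0.5978 0.0492]
   s [184.8301 184.7122] 336.
[... 358 characters left out ...]
3) [ 0.4661 -0.0894]
   s [218.8347 177.0786] 61.5 None [0.5163 0.1463]
   s [213.2344 168.8172] 77.5 None [0.5188 0.1797]
blue
   t [165.6194 196.6151] 465.0 None [0.6184 0.2205]
   t [282.3908 140.4233] 2385.0 (277.6026176552492, 152.16402116402114) [ 0.7541 -0.0371]
   s [309.3728 326.2823] 215.5 None [ 0.4683 -0.2768]
   s [312.9728 231.1081] 385.5 (311.9347826086956, 231.94565217391303) [ 0.601  -0.1132]
   s [351.3168 199.2991] 2296.0 None [ 0.726  -0.0916]
   s [247.918  165.5984] 61.0 None [0.5937 0.1399]
   s [241.6467 157.5956] 75.0 None [0.596  0.1742]
   s [466.1082  60.8264] 25341.5 None [1.4229 0.1501]
  hole [ 0.7372 -0.0112 -0.0838] [0.04684272332187439, 0.046842723321874453]
```

```bash
cat >> h.py <<'E'
from scipy.spatial.transform import Rotation as Rn
def down(yaw): return (Rn.from_euler('z',yaw)*Rn.from_euler('x',np.pi)).as_rotvec()
E
python3 - <<'E'
from h import *
import pickle
V={}
for n,p in (('rackA',(.47,-.28,.36)),('rackB',(.42,-.24,.33)),('jars',(.5,0,.40)),('trayA',(.47,.23,.36)),('trayB',(.44,.27,.33))):
    try: movep(p,down(0)); V[n]=read_camera('wrist')
    except Unreachable as e: print(n,e)
    print(n,current_t(),current_joints())
    if n in V:
        c=V[n]; print(ray(c,(280,210)), proj(c,np.array(p)-[0,0,.36]))
pickle.dump(V,open('v.pkl','wb'))
cv2.imwrite('pics/w1.png',np.vstack([np.hstack([cv2.resize(V[n]['pixels'][:,:,::-1],(400,300)) for n in r]) for r in (('rackA','rackB'),('trayA','trayB'))]))
cv2.imwrite('pics/w2.png',V['jars']['pixels'][:,:,::-1])
E
```

```text
rackA 1.925 [-0.7241 -0.068   1.7316 -0.0002  1.4789  0.8479]
(array([ 0.5528, -0.2804,  0.5009]), array([-0.3221, -0.0084, -0.9467])) [276.5285 148.3535]
rackB 2.3583 [-0.7304 -0.2089  1.9087 -0.0001  1.4407  0.8415]
(array([ 0.5023, -0.2399,  0.4708]), array([-0.3218, -0.0084, -0.9468])) [276.8909 148.1395]
jars 3.4333 [-0.2052 -0.1865  1.7685 -0.0005  1.5607  1.3672]
(array([ 0.5833, -0.0005,  0.5409]), array([-0.3222, -0.0092, -0.9466])) [276.1978 148.71  ]
trayA 4.4167 [ 0.2584 -0.1248  1.7826 -0.0006  1.4833  1.8313]
(array([0.5535, 0.2292, 0.5016]), array([-0.3211, -0.0092, -0.947 ])) [275.9417 149.2052]
trayB 4.8083 [ 0.3519 -0.131   1.841  -0.0007  1.4309  1.9239]
(array([0.523 , 0.2697, 0.4707]), array([-0.3222, -0.0098, -0.9466])) [276.1105 148.5087]
```

View pics/w1.png

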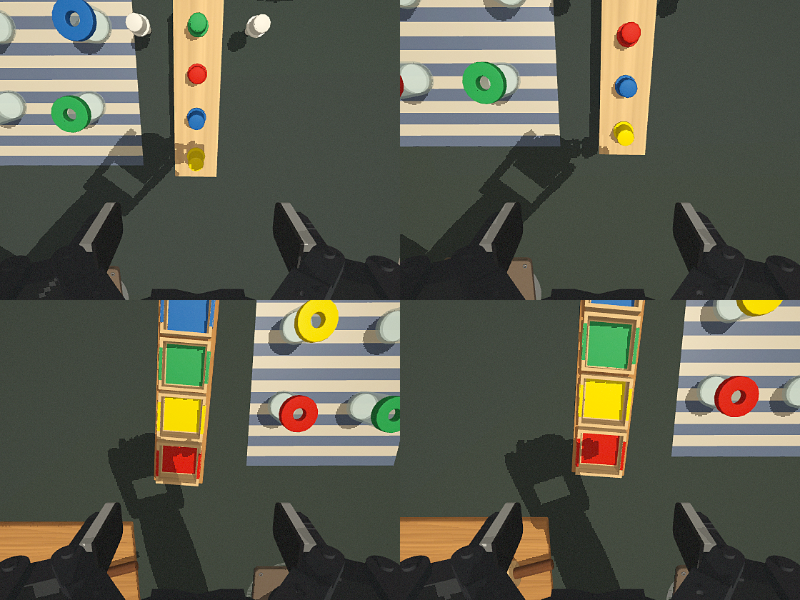

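View pics/w2.png

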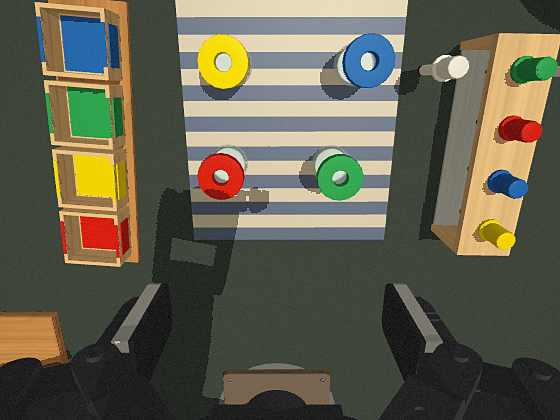

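The wrist views show all four lid holes (jars view: yellow 222,62; blue 369,62; red 221,178; green 340,178), the wand tops, and the slot inlays almost whole. I triangulate from pairs of wrist views.

```bash
cat > m.py <<'E'
from h import *
import pickle
V=pickle.load(open('v.pkl','rb'))
T=read_camera('top')
HUE['green']=[(45,90)];HUE['blue']=[(100,128)]
for col in HUE:
    hs=[];ws=[];ss=[]
    for n,c in V.items():
        m=mask(c['pixels'],col); 
        for b in blobs(c['pixels'],col,60):
            q=onplane(c,b[0],.09)
            x,y,w,h=cv2.boundingRect(b[3])
            if x<2 or y<2 or x+w>558 or y+h>418: continue
            if b[2] and -.2<q[1]<.15: hs.append((n,ray(c,b[2])))
            elif q[1]<-.2: ws.append((n,ray(c,b[0])))
        mo=cv2.morphologyEx(m,cv2.MORPH_OPEN,np.ones((13,13)))
        cs,_=cv2.findContours(mo,cv2.RETR_EXTERNAL,cv2.CHAIN_APPROX_NONE)
        for k in cs:
            x,y,w,h=cv2.boundingRect(k)
            if x<2 or y<2 or cv2.contourArea(k)<400: continue
            r=cv2.minAreaRect(k); q=onplane(c,r[0],.014)
            if q[1]>.15: ss.append((n,ray(c,r[0]),q,r[1],r[2]))
    for nm,l in (('hole',hs),('wand',ws),('slot',ss)):
        if len(l)>1: X,e=tri([v[1] for v in l]); print(col,nm,[v[0] for v in l],X,np.round(e,4))
        else: print(col,nm,l)
    for s in ss: print('    ',s[0],s[2],np.round(s[3]),s[4])
E
python3 m.py
```

```text
red hole ['jars', 'trayA', 'trayB'] [0.4727 0.07   0.0826] [0.0001 0.     0.0001]
red wand ['rackA', 'rackB', 'jars'] [ 0.5332 -0.279   0.1065] [0.0006 0.0007 0.0002]
red slot ['jars', 'trayA', 'trayB'] [0.3728 0.265  0.0251] [0.0004 0.0008 0.0009]
     jars [0.3678 0.2709 0.014 ] [31. 36.] 90.0
     trayA [0.3682 0.2651 0.014 ] [37. 46.] 90.0
     trayB [0.3697 0.2656 0.014 ] [51. 42.] 4.39870548248291
yellow hole [('jars', (array([ 0.5833, -0.0005,  0.5409]), array([ 0.0503,  0.1315, -0.99  ])))]
yellow wand ['rackA', 'rackB', 'jars'] [ 0.4038 -0.2768  0.1068] [0.0003 0.0001 0.0004]
yellow slot ['jars', 'trayA', 'trayB'] [0.4601 0.2583 0.0249] [0.0012 0.0002 0.0011]
     jars [0.4562 0.2637 0.014 ] [40. 39.] 90.0
     trayA [0.4582 0.2589 0.014 ] [51. 47.] 4.39870548248291
     trayB [0.4596 0.2584 0.014 ] [55. 54.] 4.398705005645752
green hole ['rackA', 'rackB', 'jars'] [ 0.4716 -0.0794  0.0826] [0.0001 0.     0.0001]
green wand ['rackA', 'jars'] [ 0.5978 -0.2803  0.1061] [0.0005 0.0005]
green slot ['jars', 'trayA', 'trayB'] [0.5457 0.2514 0.0236] [0.0006 0.0008 0.0008]
     jars [0.5456 0.2564 0.014 ] [49. 41.] 90.0
     trayA [0.5456 0.251  0.014 ] [55. 52.] 90.0
     trayB [0.5456 0.2516 0.014 ] [58. 61.] 4.763641834259033
blue hole [('jars', (array([ 0.5833, -0.0005,  0.5409]), array([ 0.0511, -0.222 , -0.9737])))]
blue wand ['rackA', 'rackB', 'jars'] [ 0.4688 -0.2777  0.1069] [0.0005 0.0004 0.0004]
blue slot [('jars', (array([ 0.5833, -0.0005,  0.5409]), array([ 0.0828,  0.427 , -0.9004])), array([0.6318, 0.2494, 0.014 ]), (54.0, 44.0), 90.0)]
     jars [0.6318 0.2494 0.014 ] [54. 44.] 90.0
```

```bash
cat >> h.py <<'E'
HUE['green']=[(45,90)];HUE['blue']=[(100,128)]
YAW=-0.08; D=down(YAW)
SLOT={'red':(.3736,.2654),'yellow':(.4593,.2585),'green':(.5451,.2517),'blue':(.6308,.2448)}
JAR={'red':(.4727,.070),'yellow':(.607,.061),'green':(.4716,-.0794),'blue':(.607,-.105)}
WAND={'red':(.5332,-.279),'yellow':(.4038,-.2768),'green':(.5978,-.2803),'blue':(.4688,-.2777)}
def hole(col,z,near,tol=.08):
    """lid hole of a colour in the present wrist view; z = mid height of the lid"""
    c=read_camera('wrist'); best=None
    for b in blobs(c['pixels'],col,300):
        if b[2] is None: continue
        q=onplane(c,b[2],z); d=np.linalg.norm(q[:2]-near)
        if d<tol and (best is None or d<best[0]): best=(d,q)
    return None if best is None else best[1][:2]
def pickjar(col):
    p=np.array(JAR[col]); move_gripper(.085,40)
    movep((*p,.25),D); q=hole(col,.084,p); print(col,'seen',q)
    if q is None: raise SystemExit('lost '+col)
    if np.linalg.norm(q-p)>.01: movep((*q,.25),D); q=hole(col,.084,q)
    move_linear((*q,.12),.25); 
    if move_linear((*q,.060),.1,guard=15): print('hit',current_ee_pos())
    move_gripper(.04,40); print('gap',current_finger_gap(),'F',current_grasp_force())
    move_linear((*q,.22),.15); print('gap',current_finger_gap(),current_wrist_force(),current_t())
def placejar(col):
    s=np.array(SLOT[col]); movep((*s,.22),D); move_linear((*s,.09),.15)
    print('contact',move_linear((*s,.071),.04,guard=8),current_ee_pos(),current_wrist_force())
def release(col):
    s=SLOT[col]; move_gripper(.085); move_linear((*s,.25),.2); pause(.1)
    print('placed hole',hole(col,.098,np.array(s)),'want',s,current_t())
E
python3 - <<'E'
from h import *
for c in SLOT: print(c,[solve_ik((*p,z),D) is not None for p,z in ((JAR[c],.06),(JAR[c],.25),(SLOT[c],.071),(SLOT[c],.25),(SLOT[c],.29),(WAND[c],.098),(WAND[c],.29))])
pickjar('red')
c=read_camera('wrist');cv2.imwrite('pics/r1.png',c['pixels'][:,:,::-1])
placejar('red')
E
```

```text
red [True, True, True, True, True, True, True]
yellow [True, True, True, True, True, True, True]
green [True, True, True, True, True, True, True]
blue [True, True, True, True, True, True, True]
red seen [0.4731 0.0698]
gap 0.05697724529956562 F 42.415697034448385
gap 0.05693704312339236 [ 0.153  -0.4839 -3.4101] 9.0167
contact True [0.3741 0.2652 0.075 ] [ 0.3874 -0.6449  4.2168]
```

View pics/r1.png

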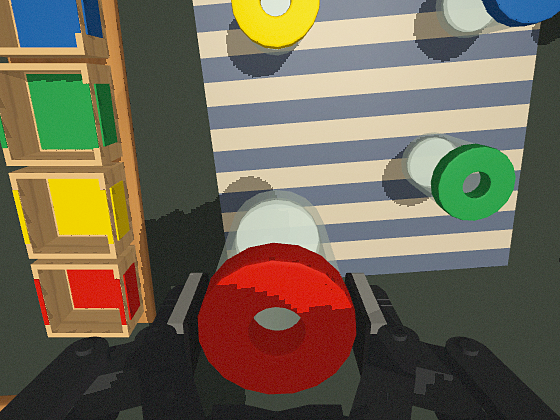

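The red jar is held upright and centred between the pads (lid at about 278,318). Contact came at TCP z 0.075, where the floor should be (0.074). I release it and go on with the others.

```bash
python3 - <<'E'
from h import *
release('red')
for c in ('yellow','green','blue'):
    pickjar(c); placejar(c); release(c)
movep((.45,.2,.40),down(0))
c=read_camera('wrist');t=read_camera('top')
cv2.imwrite('pics/j1.png',np.hstack([cv2.resize(x['pixels'][:,:,::-1],(400,300)) for x in (c,t)]))
E
```

```text
placed hole [0.4046 0.2636] want (0.3736, 0.2654) 12.975
yellow seen [0.607  0.0605]
gap 0.056883049964862785 F 42.84206863492727
gap 0.05666140359016719 [ 0.3089  0.1834 -2.8189] 17.4333
contact True [0.4596 0.2583 0.0751] [ 0.6902 -1.5786  3.275 ]
placed hole [0.4901 0.2563] want (0.4593, 0.2585) 21.425
green seen [ 0.472  -0.0795]
gap 0.05689166428123799 F 42.47787030413747
gap 0.05721513089678976 [-0.8496 -0.8056 -2.5203] 25.9833
contact True [0.5454 0.2515 0.0751] [-0.1069 -0.0423  3.3814]
placed hole [0.576  0.2497] want (0.5451, 0.2517) 30.2917
blue seen [ 0.608  -0.1051]
gap 0.0565705096089451 F 43.11141198500991
gap 0.05656803418177479 [ 1.2334 -0.1085 -3.4193] 34.925
contact True [0.6314 0.2445 0.0751] [-0.4472  0.1148  3.2653]
placed hole [0.6614 0.2426] want (0.6308, 0.2448) 39.2667
```

View pics/j1.png

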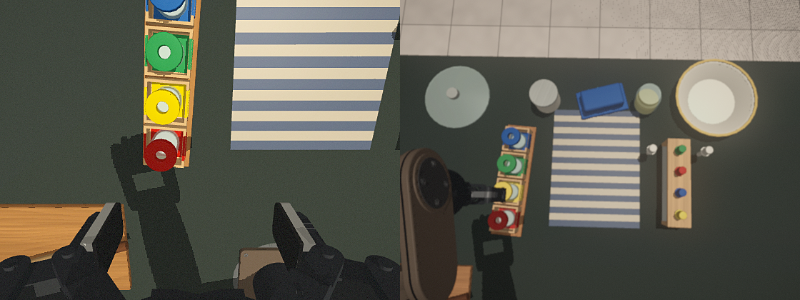

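The left half shows all four lids in the row of slots (red 162,154; yellow 163,107; green 164,52), each with its colour. The constant 31 mm x offset is probably the gap between lid and inlay taken for the hole. I restrict holes to round ones of the right size and re-measure.

```bash
cat >> h.py <<'E'
def hole(col,z,near,tol=.08):
    c=read_camera('wrist'); best=None
    cs,hi=cv2.findContours(mask(c['pixels'],col),cv2.RETR_CCOMP,cv2.CHAIN_APPROX_NONE)
    for k,h in zip(cs,hi[0]):
        A=cv2.contourArea(k)
        if h[3]<0 or A<40: continue
        M=cv2.moments(k); r=cv2.minEnclosingCircle(k)[1]
        if A/(np.pi*r*r)<.55: continue
        uv=(M['m10']/M['m00'],M['m01']/M['m00']); q=onplane(c,uv,z); d=np.linalg.norm(q[:2]-near)
        if d<tol and (best is None or d<best[0]): best=(d,q[:2],A,A/(np.pi*r*r),ray(c,uv))
    if best: print('   hole px area, roundness',best[2:4]); hole.ray=best[4]
    return None if best is None else best[1]
E
python3 - <<'E'
from h import *
for c in ('red','yellow','green','blue'):
    s=np.array(SLOT[c]); rs=[]
    for z in (.30,.25):
        movep((*s,z),D); pause(.1)
        if z==.25: cv2.imwrite(f'pics/p_{c}.png',read_camera('wrist')['pixels'][:,:,::-1])
        q=hole(c,.098,s); print(c,q,q-s if q is not None else None)
cv2.imwrite('pics/p2.png',np.hstack([cv2.resize(cv2.imread(f'pics/p_{c}.png'),(400,300)) for c in('red','blue')]))
E
```

```text
hole px area, roundness (296.0, 0.7628695768198547)
red [0.3734 0.2659] [-0.0002  0.0005]
   hole px area, roundness (372.5, 0.754012983074071)
red [0.3735 0.2659] [-0.0001  0.0005]
   hole px area, roundness (307.0, 0.7863546392385367)
yellow [0.4592 0.2589] [-0.0001  0.0004]
   hole px area, roundness (373.5, 0.7560371790017867)
yellow [0.4591 0.2588] [-0.0002  0.0003]
   hole px area, roundness (318.0, 0.8080958013712647)
green [0.545  0.2524] [-0.0001  0.0007]
   hole px area, roundness (391.0, 0.7353456115508296)
green [0.545  0.2524] [-0.0001  0.0007]
   hole px area, roundness (315.0, 0.7567235677118894)
blue [0.6304 0.2454] [-0.0004  0.0006]
   hole px area, roundness (386.0, 0.7702475569020202)
blue [0.6304 0.2454] [-0.0004  0.0006]
```

View pics/p2.png

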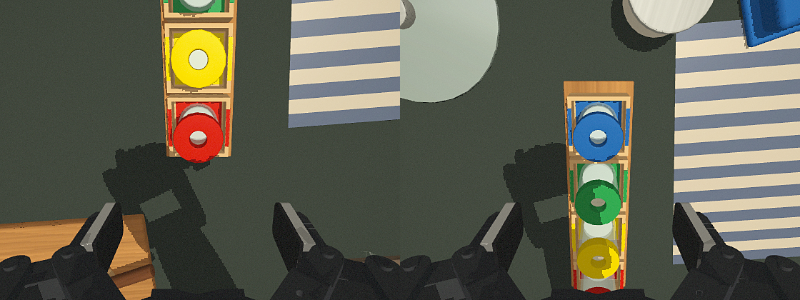

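```bash
cat >> h.py <<'E'
GZ=.099
def wandxy(col,near):
    c=read_camera('wrist'); best=None
    for b in blobs(c['pixels'],col,60):
        q=onplane(c,b[0],.1065)[:2]; d=np.linalg.norm(q-near)
        if d<.025 and (best is None or d<best[0]): best=(d,q,b[1])
    print(col,'wand',best); return best[1]
def pickwand(col):
    p=np.array(WAND[col]); move_gripper(.05,30)
    movep((*p,.29),D); q=wandxy(col,p)
    move_linear((*q,.15),.25)
    print('hit' if move_linear((*q,GZ),.06,guard=8) else 'ok',current_ee_pos())
    move_gripper(.015,30); print('gap',current_finger_gap(),'F',current_grasp_force())
    move_linear((*q,.29),.15); print('gap',current_finger_gap(),current_t())
def insert(col,s):
    movep((*s,.29),D); move_linear((*s,.20),.15)
    hit=move_linear((*s,GZ+.0165),.03,guard=6); z=current_ee_pos()[2]
    print('hit',hit,current_ee_pos(),'flange above lid by',z-GZ-.016,current_wrist_force()); return z-GZ-.016
def letgo(col,s):
    move_gripper(.05); move_linear((*s,.29),.2); print('released',col,current_t())
E
python3 - <<'E'
from h import *
s=np.array(SLOT['red'])+[-.0001,.0005]
pickwand('red')
cv2.imwrite('pics/k1.png',read_camera('wrist')['pixels'][:,:,::-1])
insert('red',s)
cv2.imwrite('pics/k2.png',read_camera('wrist')['pixels'][:,:,::-1])
cv2.imwrite('pics/k.png',np.hstack([cv2.resize(cv2.imread(f'pics/{c}.png'),(400,300)) for c in('k1','k2')]))
E
```

```text
red wand (np.float64(0.0005875450728919265), array([ 0.5338, -0.2792]), 904.0)
ok [ 0.5341 -0.2794  0.0994]
gap 0.0234026374902237 F 29.49908047914505
gap 0.022997944059956418 50.9667
hit False [0.3736 0.2659 0.1156] flange above lid by 0.0006236568771331857 [-1.0636 -0.7725  0.5548]
```

View pics/k.png

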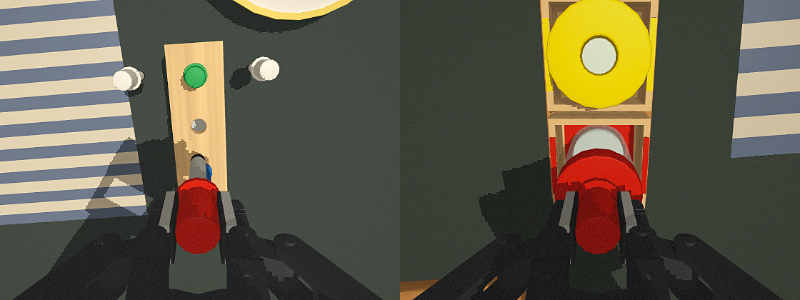

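The left half shows the red wand upright in the grip (198,215). The right half shows its flange down on the red lid (600,190). I continue with the rest, checking each hole before taking its wand.

```bash
python3 - <<'E'
from h import *
letgo('red',np.array(SLOT['red']))
for c in ('yellow','green','blue'):
    s=np.array(SLOT[c]); movep((*s,.29),D); q=hole(c,.098,s); print(c,q)
    if q is None or np.linalg.norm(q-s)>.006: raise SystemExit('jar moved? '+c)
    pickwand(c); e=insert(c,q)
    if e>.003: raise SystemExit('stuck')
    letgo(c,q)
movep((.45,.05,.42),D); pause(.5)
w=read_camera('wrist');t=read_camera('side')
cv2.imwrite('pics/f.png',np.hstack([cv2.resize(x['pixels'][:,:,::-1],(400,300)) for x in (w,t)]))
E
```

```text
released red 58.225
   hole px area, roundness (319.5, 0.7975537698276679)
yellow [0.4592 0.2589]
yellow wand (np.float64(0.0003596527346967202), array([ 0.4038, -0.2772]), 927.0)
ok [ 0.4041 -0.2774  0.0994]
gap 0.022921982531799796 F 29.46421355009079
gap 0.022904546250189967 64.4
hit False [0.4593 0.2589 0.1156] flange above lid by 0.0005940037170652918 [-0.244  -0.616  -0.4624]
released yellow 71.4667
   hole px area, roundness (330.5, 0.7806771796036829)
green [0.5451 0.2524]
green wand (np.float64(0.0010047427022241869), array([ 0.5988, -0.2804]), 887.5)
ok [ 0.5991 -0.2806  0.0995]
gap 0.023264280009307626 F 29.51995074748993
gap 0.023162814226301225 77.6333
hit False [0.5452 0.2524 0.1157] flange above lid by 0.0007235971195779928 [-0.2985 -0.2211 -0.1991]
released green 84.6833
   hole px area, roundness (335.0, 0.7826200025814883)
blue [0.6304 0.2453]
blue wand (np.float64(0.0004425121219287232), array([ 0.4689, -0.2781]), 879.0)
ok [ 0.4691 -0.2784  0.0994]
gap 0.022876233075234762 F 29.48182761669159
gap 0.022922318460173147 90.8917
hit False [0.6305 0.2454 0.1157] flange above lid by 0.0006861922236221507 [-0.6786 -0.9913 -0.285 ]
released blue 97.9833
```

View pics/f.png

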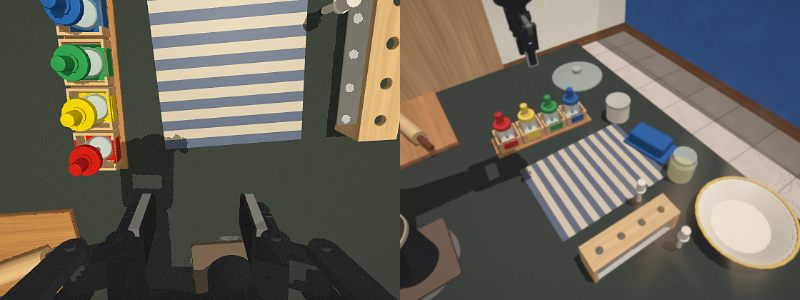

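All four wands sit upright with their flanges on the lids (side view, 503–570 by 95–130), the rack is empty, and the bystanders are where they were. I hand the job in.

```bash
python3 -c "
from workcell import *
print(finish_job(),current_t())"
```

```text
the job is handed in; nothing more can be done
the job is handed in; nothing more can be done
```

The job is handed in, at about 100 s of the 210 s allowed: all four jars stand in the slots of their colours with their matching wands down to the flange, the rack is empty, and the butter dish, butter jar and sugar tin are where they were in the last picture; the hand-in call gave no verdict.

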